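Re-sort three tubes into their colour-coded stands

ROBOT

A 6-joint arm with a two-finger parallel gripper is mounted at the origin on a cart in front of the work surface, level with it; the furniture and walls round the work are solid. World frame = base frame: x ahead of the robot, y to its left, z up, the work surface at z = 0. Lengths are in m, angles in rad, forces in N, time in s.
With the tool pointing down it reaches from about 0.35 to 0.85 m from the base axis. Payload 8.1 kg.
Tool frame: the origin (TCP) lies at the very end of the fingers, on their centre line; the grasp point (between the pads) lies ctrl.grip_point_offset behind it (ctrl.grip_point_offset is the distance from the TCP to the grasp point, in m); z points along the fingers, y is the line along which they close (so a half turn about z gives the same grasp; the last joint's range is limited). The gripper opens to 93 mm and grips with 3 to 60 N. Pads are 15 mm wide; open, the fingers measure 128 mm over their backs; the gripper's body (75 mm by 188 mm) begins 65 mm behind the grasp point.
Start: joints at [1.19, 0.13, 1.488, -0, 1.523, -0.085], TCP at [0.175, 0.574, 0.219] pointing down, gripper open.
Joint ranges: [-2.96, 2.96], [-0.89, 2.26], [0.02, 2.5], [-1.34, 4.48], [0, 2.73], [-2.66, 2.66]. Speed limits (rad/s): [2.39, 2.39, 2.79, 3.14, 3.14, 3.14].

INTERFACE

Orientations are given as a unit quaternion [w, x, y, z].
In Python, from plant import ctrl, imaging gives the robot as it stands.
- The arm moves only by the tool servo_tool, never from a script. Its argument "increments" is a list that holds one entry, the list of rows, each a list of 7 numbers: the shift along the world's x, y, z as a fraction of full scale, then the turn, a rotation vector about the world's x, y, z as a fraction of full scale, then the closure, from -1 (fully open) to 1 (shut). In form: [[[dx, dy, dz, wx, wy, wz, fingers], ...]]. A call has 1 to 20 rows; each row is the pose to reach, as a shift and turn from the pose commanded when the call began, turning the shorter way round; what a row does not reach only later rows make up. Full scale, the value 1, is 200 mm for a shift and pi rad for a turn. A row lasts 1/10 s, in which the tool goes at most 50 mm and 8.59 degrees, less where a joint would pass 70% of its speed; a pose out of reach is approached as far as the arm can. A call with a number of a shift or a turn outside -1 to 1 is refused whole. A call with a gripper value outside its range is refused whole. The fingers move at their own pace and stop on an object; "newtons" is the grip in N (left out, the last holds). Time passes only in rows, so rows that repeat a pose let the fingers close. It gives the time, the measured TCP pose, the force, the opening and the grip force at its end, in the units of the state.
- ctrl.observe(): the state, without advancing time (a new reading comes with each control period).
- imaging.camera(name): name is "side" or "top" or "wrist"; returns a dict with "color" (420x560x3 uint8, blue, green, red), "intrinsics" (3x3 intrinsics, pixels), "R" (3x3) and "t" (3): a world point X has camera coordinates R X + t; the wrist camera has in their place "hand_eye" (4x4, takes a point from camera to tool coordinates, whose origin is the TCP and whose axes are the flange's). Camera axes: x right, y down, z forward; pixel columns grow to the right and rows downward; lengths in m; the calibration is good to about 2 mm. A picture is of the moment at which its call begins: read the wrist's pose just before it. There is no depth.
- ctrl.hand_in(): hands the job in; it is judged then, once.
Trained networks look in a picture, given as the dict that the camera call returned (one of the last four; its "shot" number tells which), for a name from the list of things; names that differ only in an ending like _2 or _b are one class to them, and where a whole thing is asked for, a point or a joint stands for the part that bears it (a point fixed in the world has none). Each returns a list of dicts, best first, with "conf" (0 to 1); they miss things now and then, are a little off and sometimes report something else, mostly with a low value. They report only what shows in the picture. A call takes as long as a camera call.
- imaging.spot_in(target, picture): "position" ([x, y, z] in m, in world coordinates, good to about 4 mm: the middle of the surface that is visible of it).
- imaging.tip_of(target, picture): "position" ([x, y, z] in m, in world coordinates, good to about 4 mm: a listed point, or the origin of a listed thing).
The state is a dict: "clock": time; "joint_pos": joint angles; "qd": joint speeds; "joint_efforts": joint torques, N m; "tcp_pos": TCP position; "tcp_rot": TCP orientation; "wrist_force": force on the tool from outside, world axes, zero at the start; "wrist_torque": the same for the moment, N m; "grip_width": opening from 0.0 (shut) to 1.0 (fully open); "gripper_force": force on a finger pad.
Only numpy, scipy, OpenCV 4.12 (cv2) and the standard library are available. Lean on these libraries where they do the work, as an engineer would, in place of code of your own. Each camera call takes 0.05 s, during which the arm holds its last target. There are 200 camera calls.

TASK

The three capped tubes have been put back in each other's single-tube stands. Move them round, parking one in the empty black spare stand on the way until each stands upright and fully down in the stand of its own cap's colour and the black stand is empty again. Leave the white timer and the amber dropper bottle among them where they stand, upright.

Things in the scene. Friction and masses are not known exactly. Their poses are not given: they have to be found in the camera images.
- tube_orange: 15 ml plastic tube with an orange screw cap, 102 mm long, loose, 30 g. Origin: tip of its foot, z up it. Cap: 20 mm across, from 89 to 102 mm; body 16.5 mm across; it seats like a round-ended rod although its foot looks pointed. When home its foot is 4 mm above the bench; it must rise 50 mm to come clear. In a bore it has 1 mm of play and may lean a few degrees. Starts in the blue stand.
- tube_blue: 15 ml plastic tube with a blue screw cap, 102 mm long, loose, 30 g. Origin: tip of its foot, z up it. Cap: 20 mm across, from 89 to 102 mm; body 16.5 mm across; it seats like a round-ended rod although its foot looks pointed. When home its foot is 4 mm above the bench; it must rise 50 mm to come clear. In a bore it has 1 mm of play and may lean a few degrees. Starts in the white stand.
- tube_white: 15 ml plastic tube with a white screw cap, 102 mm long, loose, 30 g. Origin: tip of its foot, z up it. Cap: 20 mm across, from 89 to 102 mm; body 16.5 mm across; it seats like a round-ended rod although its foot looks pointed. When home its foot is 4 mm above the bench; it must rise 50 mm to come clear. In a bore it has 1 mm of play and may lean a few degrees. Starts in the orange stand.
- stand_orange: round moulded orange plastic tube stand, 54 mm across and 50 mm high, fixed to the bench. Origin: centre of its underside, z up. Its socket opens upward in a funnel 37 mm wide at the rim that narrows within 12 mm to a straight 19 mm bore, whose floor is 4 mm above the bench. Home of the orange-capped tube; at the start another tube stands in it.
- stand_blue: round moulded blue plastic tube stand, 54 mm across and 50 mm high, fixed to the bench. Origin: centre of its underside, z up. Its socket opens upward in a funnel 37 mm wide at the rim that narrows within 12 mm to a straight 19 mm bore, whose floor is 4 mm above the bench. Home of the blue-capped tube; at the start another tube stands in it.
- stand_white: round moulded white plastic tube stand, 54 mm across and 50 mm high, fixed to the bench. Origin: centre of its underside, z up. Its socket opens upward in a funnel 37 mm wide at the rim that narrows within 12 mm to a straight 19 mm bore, whose floor is 4 mm above the bench. Home of the white-capped tube; at the start another tube stands in it.
- stand_spare: round moulded black plastic tube stand, 54 mm across and 50 mm high, fixed to the bench. Origin: centre of its underside, z up. Its socket opens upward in a funnel 37 mm wide at the rim that narrows within 12 mm to a straight 19 mm bore, whose floor is 4 mm above the bench. The spare: empty at the start and at the end.
- lab_timer: flat white lab timer with a small display and three keys on top, 66 x 66 mm and 20 mm high, loose; origin at the centre of its underside; a bystander
- bottle: amber dropper bottle with black dropper cap, 37 mm across, 107 mm high, loose, upright; origin at the centre of its underside; a bystander

How it is judged:
On the way:
1. one of the three tubes is parked, released, upright and fully down in the black spare stand (((horizontal distance between tube_orange and stand_spare below 0.008 m and z of tube_orange in the frame of stand_spare between -0.002 and 0.012 m and angle between tube_orange's own z axis and vertical below 0.2 rad and contact force between tube_orange and the fingers below 0.05 N and linear speed of tube_orange below 0.03 m/s) or (horizontal distance between tube_blue and stand_spare below 0.008 m and z of tube_blue in the frame of stand_spare between -0.002 and 0.012 m and angle between tube_blue's own z axis and vertical below 0.2 rad and contact force between tube_blue and the fingers below 0.05 N and linear speed of tube_blue below 0.03 m/s) or (horizontal distance between tube_white and stand_spare below 0.008 m and z of tube_white in the frame of stand_spare between -0.002 and 0.012 m and angle between tube_white's own z axis and vertical below 0.2 rad and contact force between tube_white and the fingers below 0.05 N and linear speed of tube_white below 0.03 m/s))), for 0.2 s.
At the end, for the whole second after the job is handed in: Each tube stands, released and at rest, in the stand of its cap's colour: axis within 8 mm of the stand's, foot at most 12 mm above the stand's underside, leaning less than 0.2 rad. The black stand is then empty (horizontal distance between tube_orange and stand_orange below 0.008 m and z of tube_orange in the frame of stand_orange between -0.002 and 0.012 m and angle between each of tube_orange, tube_blue, tube_white's own z axis and vertical below 0.2 rad and contact force between each of tube_orange, tube_blue, tube_white and the fingers below 0.05 N and linear speed of each of tube_orange, tube_blue, tube_white below 0.03 m/s and horizontal distance between tube_blue and stand_blue below 0.008 m and z of tube_blue in the frame of stand_blue between -0.002 and 0.012 m and horizontal distance between tube_white and stand_white below 0.008 m and z of tube_white in the frame of stand_white between -0.002 and 0.012 m); the robot touches nothing.
It fails at once if the white timer is pushed more than 30 mm from its place or tipped over (distance of lab_timer from where it was at the start of the episode above 0.03 m or angle between lab_timer's own z axis and vertical above 0.5 rad).
It fails at once if the dropper bottle is pushed more than 30 mm from its place or tipped over (distance of bottle from where it was at the start of the episode above 0.03 m or angle between bottle's own z axis and vertical above 0.5 rad).
It also fails if it takes over 96 s, if anything falls off the work surface, if the arm or the gripper's body presses on something with over 40 N, if the wrist force passes 120 N, or if a joint passes its speed limit or range.

## Working session

There is one attempt and no reset: what is moved stays moved. The work goes in short steps, Python scripts to look and compute and a tool call to move; the robot and the scene stay as the last step left them, time stands still between calls to the robot, and variables do not carry over. Pictures are saved under pics/ and viewed, at most 14 in all, crops included, and the job is handed in when it is done.

Besides the shell and the picture viewer there is one more tool, called after ">>>" as name(argument=value, ...), one argument or row to a line, values as JSON. servo_tool: Moves the arm, as the interface text tells. Shift numbers are shares of 200 mm and turn numbers shares of pi rad, none past 1 either way. Its arguments: {"type":"object","properties":{"increments":{"type":"array","items":{"type":"array","items":{"type":"array","items":{"type":"number","minimum":-1,"maximum":1}}}},"newtons":{"type":"number"}},"required":["increments"]}

```bash
mkdir -p pics; python3 - <<'E'
from plant import ctrl, imaging
import cv2,numpy as np
s=ctrl.observe();print(s['clock'],s['tcp_pos'],s['tcp_rot'],s['grip_width'],ctrl.grip_point_offset)
ims=[]
for c in ['top','side']:
    p=imaging.camera(c);cv2.imwrite(f'pics/{c}0.png',p['color'])
    print(c,'cam at',(-p['R'].T@p['t']).round(3))
    for n in ['stand_orange','stand_blue','stand_white','stand_spare','tube_orange','tube_blue','tube_white','lab_timer','bottle']:
        r=imaging.tip_of(n,p)
        print(n,[(np.round(d['position'],3).tolist(),round(d['conf'],2)) for d in r[:2]])
E
```

```text
0.0 [0.17466576 0.57340322 0.21757674] [-2.18240448e-04  1.47369643e-01  9.89081045e-01 -9.09184932e-04] 0.9959103900657416 0.0188
top cam at [0.36  0.016 0.891]
stand_orange [([0.479, 0.158, -0.001], 0.87)]
stand_blue [([0.622, -0.19, 0.001], 0.59), ([0.477, -0.191, 0.001], 0.43)]
stand_white [([0.472, -0.009, -0.002], 0.62)]
stand_spare [([0.613, 0.181, 0.0], 0.89), ([0.474, -0.012, 0.001], 0.49)]
tube_orange [([0.477, -0.193, -0.002], 0.73), ([0.619, -0.185, 0.005], 0.67)]
tube_blue [([0.475, -0.012, 0.004], 0.53)]
tube_white []
lab_timer [([0.603, 0.019, -0.004], 0.62)]
bottle [([0.478, -0.192, 0.0], 0.61)]
side cam at [ 0.117 -0.604  0.654]
stand_orange [([0.478, 0.158, 0.0], 0.69)]
stand_blue [([0.621, -0.188, 0.001], 0.72)]
stand_white [([0.471, -0.011, 0.001], 0.83)]
stand_spare [([0.612, 0.186, 0.005], 0.88)]
tube_orange [([0.619, -0.187, 0.002], 0.53), ([0.471, -0.005, 0.0], 0.33)]
tube_blue [([0.469, -0.009, 0.006], 0.75)]
tube_white [([0.48, 0.157, 0.001], 0.8)]
lab_timer [([0.598, 0.022, 0.002], 0.8)]
bottle [([0.475, -0.189, -0.003], 0.7)]
```

View pics/top0.png

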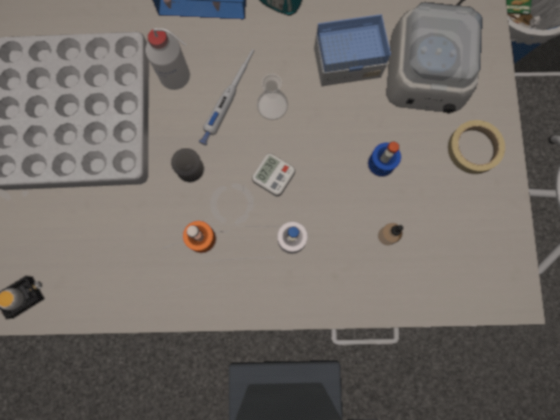

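View pics/side0.png

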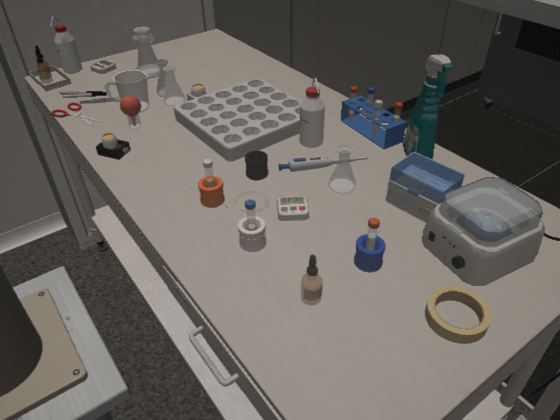

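The top picture shows the orange stand at about (198,236) holding the white cap, and the white stand at (292,237) holding the blue cap. The blue stand at (385,158) holds the orange cap. The spare at (187,165) is empty, with the timer at (273,175) and the bottle at (391,232). The side view agrees, and both fit the network positions. I'll go above the orange stand first.

>>> servo_tool(
  increments=[
    [[0.76,-1,0,0,0,0,-1],[0.76,-1,0,0,0,0,-1],[0.76,-1,0,0,0,0,-1],[0.76,-1,0,0,0,0,-1],[0.76,-1,0,0,0,0,-1],[0.76,-1,0,0,0,0,-1]],
  ],
  newtons=12,
)

```text
clock: 1.6
tcp_pos: [0.3302, 0.3699, 0.2189]
tcp_rot: [0.001, 0.15, 0.989, -0.0]
wrist_force: [-1.2, 0.5, 1.0]
grip_width: 0.998
gripper_force: 0.0
```

>>> servo_tool(
  increments=[
    [[0.76,-1,0,0,0,0,-1],[0.76,-1,0,0,0,0,-1],[0.76,-1,0,0,0,0,-1],[0.76,-1,0,0,0,0,-1],[0.76,-1,0,0,0,0,-1],[0.76,-1,0,0,0,0,-1],[0.76,-1,0,0,0,0,-1],[0.76,-1,0,0,0,0,-1]],
  ],
)

```text
clock: 2.4
tcp_pos: [0.4783, 0.1752, 0.2186]
tcp_rot: [-0.0, 0.147, 0.989, 0.0]
wrist_force: [0.8, 0.2, -0.0]
grip_width: 1.001
gripper_force: 0.0
```

```bash
cat > h.py <<'E'
from plant import ctrl, imaging
import cv2,numpy as np
from scipy.spatial.transform import Rotation as Ro
def state():
    s=ctrl.observe();print('t',s['clock'],'tcp',s['tcp_pos'].round(4) if hasattr(s['tcp_pos'],'round') else s['tcp_pos'],'q',np.round(s['tcp_rot'],3),'w',round(s['grip_width'],3),'F',np.round(s['wrist_force'],1),'g',s['gripper_force']);return s
def wrist(names,png=None):
    s=state();p=imaging.camera('wrist')
    if png: cv2.imwrite('pics/'+png,p['color'])
    for n in names:
        for f in ('tip_of','spot_in'):
            print(n,f,[(np.round(d['position'],4).tolist(),round(d['conf'],2)) for d in getattr(imaging,f)(n,p)[:3]])
    return s,p
def proj(s,p,X):
    w,x,y,z=s['tcp_rot'];R=Ro.from_quat([x,y,z,w]).as_matrix()
    T=np.eye(4);T[:3,:3]=R;T[:3,3]=s['tcp_pos']
    c=np.linalg.inv(T@p['hand_eye'])@np.append(X,1)
    u=p['intrinsics']@c[:3];return (u[:2]/u[2]).round(1)
def ray(s,p,uv,z):
    w,x,y,zz=s['tcp_rot'];R=Ro.from_quat([x,y,zz,w]).as_matrix()
    T=np.eye(4);T[:3,:3]=R;T[:3,3]=s['tcp_pos'];T=T@p['hand_eye']
    d=T[:3,:3]@np.linalg.inv(p['intrinsics'])@np.array([*uv,1.]);o=T[:3,3]
    return (o+d*(z-o[2])/d[2]).round(4)
E
python3 - <<'E'
from h import *
s,p=wrist(['stand_orange','tube_white','stand_spare','stand_white','tube_blue'],'w0.png')
print(proj(s,p,[.4785,.158,.106]),proj(s,p,[.4785,.158,.05]),proj(s,p,[.6125,.183,.05]))
E
```

```text
t 2.4 tcp [0.4783 0.1752 0.2186] q [-0.     0.147  0.989  0.   ] w 1.001 F [ 0.8  0.2 -0. ] g 0.0
stand_orange tip_of [([0.4793, 0.1589, 0.0033], 0.92), ([0.613, 0.1795, -0.0003], 0.69), ([0.4744, -0.0156, 0.0034], 0.49)]
stand_orange spot_in [([0.4698, 0.1639, 0.0499], 0.95), ([0.6047, 0.1757, 0.0449], 0.74)]
tube_white tip_of [([0.4789, 0.1594, 0.0054], 0.62)]
tube_white spot_in [([0.4758, 0.1619, 0.1034], 0.61)]
stand_spare tip_of [([0.6137, 0.1759, -0.0009], 0.93)]
stand_spare spot_in [([0.6042, 0.1761, 0.0461], 0.83)]
stand_white tip_of [([0.4736, -0.0169, 0.0003], 0.8)]
stand_white spot_in [([0.4665, -0.005, 0.0445], 0.83)]
tube_blue tip_of [([0.475, -0.0142, 0.0051], 0.59)]
tube_blue spot_in [([0.474, -0.007, 0.0916], 0.77)]
[261.  211.6] [264.  194.7] [323.  301.9]
```

View pics/w0.png

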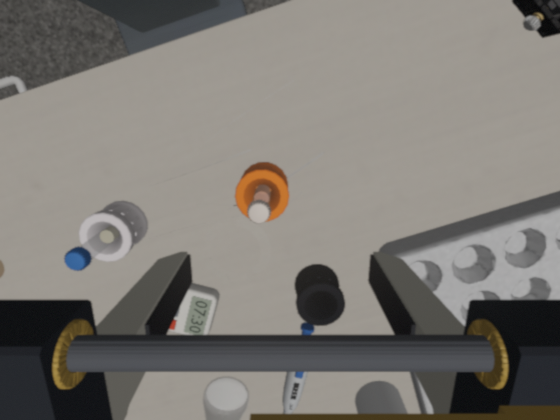

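The wrist view agrees with my projections: white cap at (259,211), orange rim at (263,193), spare rim at (321,301), all within about 2 px. Now I'll descend and grip the white tube.

>>> servo_tool(
  increments=[
    [[0,-0.078,0,0,0,0,-1],[0,-0.078,-0.25,0,0,0,-1],[0,-0.078,-0.5,0,0,0,-0.5],[0,-0.078,-0.7,0,0,0,-0.3],[0,-0.078,-0.795,0,0,0,-0.3],[0,-0.078,-0.795,0,0,0,-0.3],[0,-0.078,-0.795,0,0,0,1],[0,-0.078,-0.795,0,0,0,1],[0,-0.078,-0.795,0,0,0,1],[0,-0.078,-0.795,0,0,0,1],[0,-0.078,-0.795,0,0,0,1],[0,-0.078,-0.795,0,0,0,1]],
  ],
  newtons=12,
)

```text
clock: 4.15
tcp_pos: [0.4791, 0.1584, 0.0601]
tcp_rot: [0.0, 0.147, 0.989, 0.0]
wrist_force: [0.5, -0.3, 2.1]
grip_width: 0.216
gripper_force: 12.0
```

Width 0.216 is about 20 mm, so the pads caught only the bottom edge of the cap. I'll re-grip 19 mm higher, fully on the cap, then lift.

>>> servo_tool(
  increments=[
    [[0,0,0,0,0,0,0.4],[0,0,0,0,0,0,0.4],[0,0,0.095,0,0,0,0.4],[0,0,0.095,0,0,0,0.4],[0,0,0.095,0,0,0,1],[0,0,0.095,0,0,0,1],[0,0,0.095,0,0,0,1],[0,0,0.095,0,0,0,1],[0,0,0.25,0,0,0,1],[0,0,0.45,0,0,0,1],[0,0,0.65,0,0,0,1],[0,0,0.75,0,0,0,1],[0,0,0.75,0,0,0,1]],
  ],
  newtons=15,
)

```text
clock: 5.45
tcp_pos: [0.4808, 0.1588, 0.2132]
tcp_rot: [0.003, 0.147, 0.989, 0.001]
wrist_force: [0.8, 0.6, -0.4]
grip_width: 0.219
gripper_force: 15.0
```

```bash
python3 - <<'E'
from h import *
s,p=wrist([],'w1.png')
x=s['tcp_pos'];print(proj(s,p,[x[0],x[1],x[2]+.026]),proj(s,p,[x[0],x[1],x[2]-.076]),ray(s,p,(321,301),.05))
q=imaging.camera('side');cv2.imwrite('pics/s1.png',q['color'])
for n in ['tube_white']:print(imaging.tip_of(n,p)[:2],imaging.tip_of(n,q)[:2])
E
```

```text
t 5.45 tcp [0.4808 0.1588 0.2132] q [0.003 0.147 0.989 0.001] w 0.219 F [ 0.8  0.6 -0.4] g 14.999899864196777
[281.  291.8] [280.4 219.1] [0.6116 0.1651 0.05  ]
[{'position': [0.4808, 0.1602, 0.1363], 'conf': 0.79}] [{'position': [0.4792, 0.1571, 0.1343], 'conf': 0.53}]
```

View pics/w1.png

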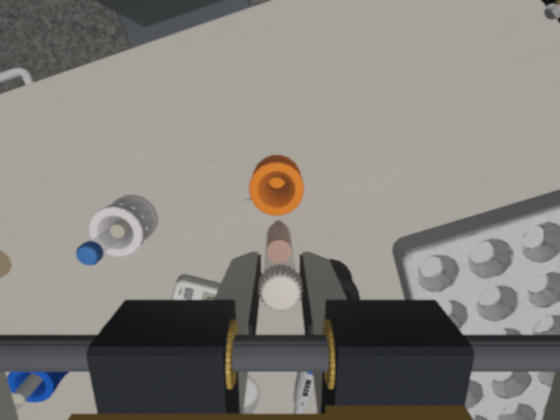

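View pics/s1.png

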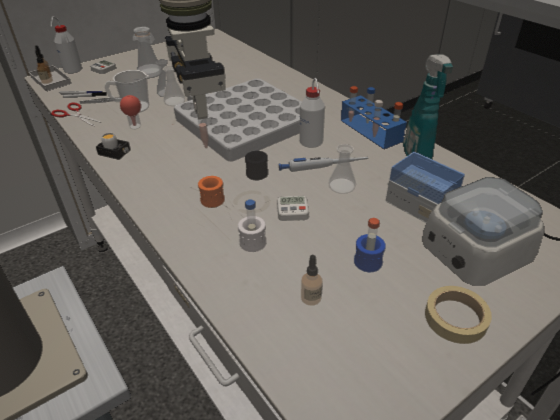

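The white tube hangs straight in the grip: cap at (281,288), foot near (279,235). The orange bore at (277,184) is now empty. Next is the spare at (0.612, 0.181).

>>> servo_tool(
  increments=[
    [[0.25,0.04,0,0,0,0,1],[0.5,0.08,0,0,0,0,1],[0.665,0.112,0,0,0,0,1],[0.665,0.112,0,0,0,0,1],[0.665,0.112,0,0,0,0,1],[0.665,0.112,-0.15,0,0,0,1],[0.665,0.112,-0.3,0,0,0,1],[0.665,0.112,-0.4,0,0,0,1],[0.665,0.112,-0.5,0,0,0,1],[0.665,0.112,-0.6,0,0,0,1],[0.665,0.112,-0.635,0,0,0,1],[0.665,0.112,-0.635,0,0,0,1]],
  ],
)

```text
clock: 6.85
tcp_pos: [0.6103, 0.1805, 0.0816]
tcp_rot: [-0.001, 0.147, 0.989, -0.0]
wrist_force: [-0.1, 0.0, -0.1]
grip_width: 0.213
gripper_force: 15.0
```

>>> servo_tool(
  increments=[
    [[0,0,0,0,0,0,0],[0,0,0,0,0,0,0],[0,0,0,0,0,0,0],[0,0,0,0,0,0,0],[0,0,0,0,0,0,0],[0,0,0.25,0,0,0,0],[0,0,0.5,0,0,0,0],[0,0,0.65,0,0,0,0],[0,-0.25,0.65,0,0,0,0],[0,-0.5,0.65,0,0,0,0],[0,-0.75,0.65,0,0,0,0],[0,-0.95,0.65,0,0,0,0],[0,-0.95,0.65,0,0,0,0]],
  ],
)

```text
clock: 8.15
tcp_pos: [0.6117, -0.0144, 0.2128]
tcp_rot: [0.0, 0.15, 0.989, -0.001]
wrist_force: [-0.4, 0.8, 0.3]
grip_width: 0.5
gripper_force: 0.0
```

>>> servo_tool(
  increments=[
    [[0,-0.25,0,0,0,0,0],[0,-0.5,0,0,0,0,0],[0,-0.75,0,0,0,0,0],[0,-0.88,0,0,0,0,0],[0,-0.88,0,0,0,0,0],[0,-0.88,0,0,0,0,0]],
  ],
)

```text
clock: 8.75
tcp_pos: [0.6119, -0.1849, 0.2124]
tcp_rot: [-0.0, 0.148, 0.989, 0.0]
wrist_force: [-0.2, 0.1, -0.7]
grip_width: 0.498
gripper_force: 0.0
```

```bash
python3 - <<'E'
from h import *
s,p=wrist(['stand_blue','tube_orange'],'w2.png')
print(proj(s,p,[.621,-.188,.106]),proj(s,p,[.621,-.188,.05]),proj(s,p,[.472,-.011,.05]))
q=imaging.camera('side');cv2.imwrite('pics/s2.png',q['color'][100:350,130:430].repeat(2,0).repeat(2,1))
print(imaging.tip_of('tube_white',q)[:2],imaging.tip_of('tube_orange',q)[:2])
E
```

```text
t 8.75 tcp [ 0.6119 -0.1849  0.2124] q [-0.     0.148  0.989  0.   ] w 0.498 F [-0.2  0.1 -0.7] g 0.0
stand_blue tip_of [([0.623, -0.187, 0.0015], 0.66)]
stand_blue spot_in [([0.6115, -0.1837, 0.0508], 0.66)]
tube_orange tip_of [([0.6189, -0.1879, 0.0047], 0.57)]
tube_orange spot_in [([0.6153, -0.1889, 0.1052], 0.97)]
[280.2 218.8] [280.2 200.6] [434.8 -29.5]
[] [{'position': [0.623, -0.1862, 0.0009], 'conf': 0.84}]
```

View pics/w2.png

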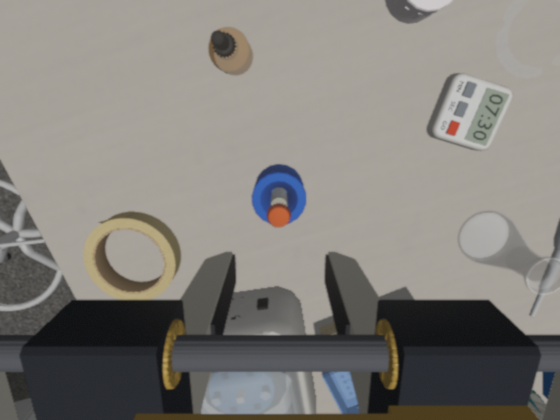

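View pics/s2.png

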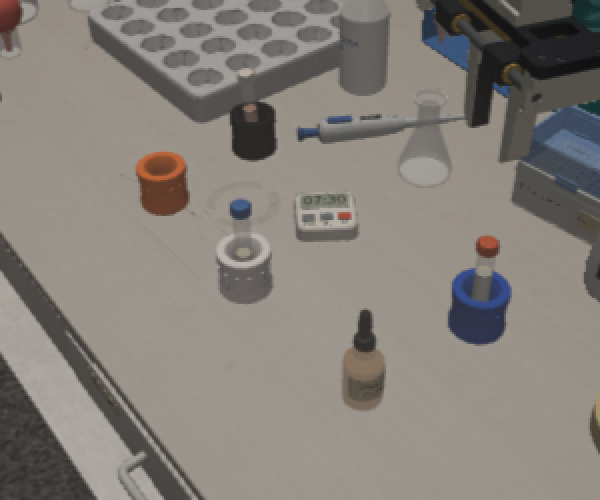

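The side crop shows the white tube upright and seated in the black stand at (250,120). The wrist view puts the blue rim at (279,195) and the orange cap at (279,215), so the tube is at about x=0.618. Now I'll grip it.

>>> servo_tool(
  increments=[
    [[0.03,-0.015,0,0,0,0,0],[0.03,-0.015,-0.2,0,0,0,0],[0.03,-0.015,-0.4,0,0,0,0],[0.03,-0.015,-0.58,0,0,0,0],[0.03,-0.015,-0.66,0,0,0,0.3],[0.03,-0.015,-0.66,0,0,0,0.3],[0.03,-0.015,-0.66,0,0,0,1],[0.03,-0.015,-0.66,0,0,0,1],[0.03,-0.015,-0.66,0,0,0,1],[0.03,-0.015,-0.66,0,0,0,1],[0.03,-0.015,-0.5,0,0,0,1],[0.03,-0.015,-0.3,0,0,0,1],[0.03,-0.015,-0.1,0,0,0,1],[0.03,-0.015,0,0,0,0,1],[0.03,-0.015,0,0,0,0,1],[0.03,-0.015,0,0,0,0,1]],
  ],
)

```text
clock: 10.75
tcp_pos: [0.6181, -0.1883, 0.2129]
tcp_rot: [0.0, 0.147, 0.989, -0.0]
wrist_force: [-0.6, -0.3, -1.2]
grip_width: 0.215
gripper_force: 15.0
```

```bash
python3 - <<'E'
from h import *
s,p=wrist(['tube_orange'],'w3.png')
x=s['tcp_pos'];print(proj(s,p,[x[0],x[1],x[2]+.026]),proj(s,p,[x[0],x[1],x[2]-.076]))
E
```

```text
t 10.75 tcp [ 0.6181 -0.1883  0.2129] q [ 0.     0.147  0.989 -0.   ] w 0.215 F [-0.6 -0.3 -1.2] g 14.99999463558197
tube_orange tip_of [([0.6203, -0.1889, 0.1356], 0.96)]
tube_orange spot_in [([0.6143, -0.1878, 0.2326], 0.61)]
[280.9 291.6] [280.7 219.5]
```

View pics/w3.png

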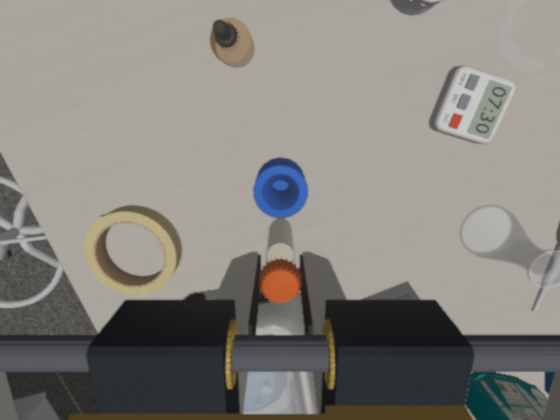

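The orange tube is held straight, with its cap at (280,282) and its foot just above it in line. The empty blue bore is at (280,188). On to the orange stand.

>>> servo_tool(
  increments=[
    [[-0.09,0.22,0,0,0,0,1],[-0.18,0.44,0,0,0,0,1],[-0.27,0.66,0,0,0,0,1],[-0.35,0.87,0,0,0,0,1]],
  ],
)

```text
clock: 11.3
tcp_pos: [0.5459, -0.0126, 0.2107]
tcp_rot: [-0.002, 0.148, 0.989, 0.0]
wrist_force: [0.9, 0.5, 0.7]
grip_width: 0.216
gripper_force: 15.0
```

>>> servo_tool(
  increments=[
    [[-0.09,0.22,0,0,0,0,1],[-0.18,0.44,0,0,0,0,1],[-0.27,0.66,0,0,0,0,1],[-0.345,0.865,0,0,0,0,1],[-0.345,0.865,0,0,0,0,1],[-0.345,0.865,0,0,0,0,1],[-0.345,0.865,-0.15,0,0,0,1],[-0.345,0.865,-0.3,0,0,0,1],[-0.345,0.865,-0.4,0,0,0,1],[-0.345,0.865,-0.5,0,0,0,1],[-0.345,0.865,-0.6,0,0,0,1],[-0.345,0.865,-0.65,0,0,0,1],[-0.345,0.865,-0.65,0,0,0,1],[-0.345,0.865,-0.65,0,0,0,1]],
  ],
)

```text
clock: 12.7
tcp_pos: [0.479, 0.1577, 0.0823]
tcp_rot: [-0.0, 0.148, 0.989, -0.0]
wrist_force: [-0.1, -0.5, 0.4]
grip_width: 0.213
gripper_force: 15.0
```

>>> servo_tool(
  increments=[
    [[0,0,0,0,0,0,0],[0,0,0,0,0,0,0],[0,0,0,0,0,0,0],[0,0,0,0,0,0,0],[0,0,0.25,0,0,0,0],[0,0,0.5,0,0,0,0],[0,0,0.65,0,0,0,0],[-0.01,-0.25,0.65,0,0,0,0],[-0.02,-0.5,0.65,0,0,0,0],[-0.03,-0.75,0.65,0,0,0,0],[-0.03,-0.85,0.65,0,0,0,0],[-0.03,-0.85,0.65,0,0,0,0],[-0.03,-0.85,0.65,0,0,0,0]],
  ],
)

```text
clock: 14.0
tcp_pos: [0.4729, -0.0112, 0.2127]
tcp_rot: [0.0, 0.148, 0.989, 0.0]
wrist_force: [-0.4, -0.6, -0.2]
grip_width: 0.501
gripper_force: 0.0
```

```bash
python3 - <<'E'
from h import *
s,p=wrist(['stand_white','tube_blue','tube_orange'],'w4.png')
print(proj(s,p,[.472,-.011,.106]),proj(s,p,[.472,-.011,.05]))
q=imaging.camera('side')
print(imaging.tip_of('tube_orange',q)[:2])
E
```

```text
t 14.0 tcp [ 0.4729 -0.0112  0.2127] q [0.    0.148 0.989 0.   ] w 0.501 F [-0.4 -0.6 -0.2] g 0.0
stand_white tip_of [([0.4762, -0.017, -0.0032], 0.62), ([0.4807, 0.156, 0.0052], 0.36)]
stand_white spot_in [([0.4639, -0.0115, 0.0499], 0.61)]
tube_blue tip_of [([0.4747, -0.0134, 0.0034], 0.81), ([0.4796, -0.1906, 0.0028], 0.36)]
tube_blue spot_in [([0.4699, -0.0132, 0.1062], 0.66), ([0.5874, 0.0053, 0.0179], 0.17)]
tube_orange tip_of [([0.4819, 0.1574, 0.0063], 0.67), ([0.4763, -0.0157, 0.0037], 0.57)]
tube_orange spot_in [([0.4757, 0.1514, 0.097], 0.63), ([0.4717, -0.0126, 0.1057], 0.5)]
[280.5 206.4] [280.4 190. ]
[{'position': [0.4808, 0.1565, 0.0016], 'conf': 0.48}]
```

View pics/w4.png

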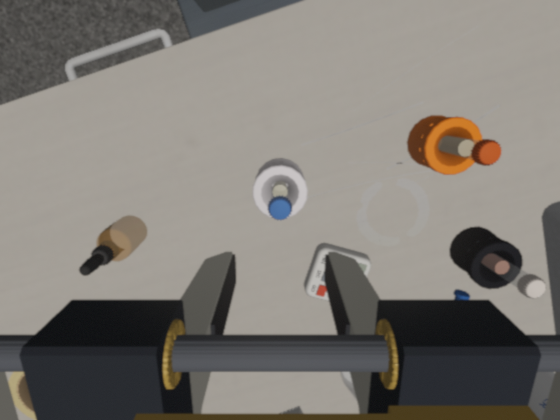

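Blue cap at (280,208) and white rim at (280,191), right where I predicted. The orange tube is seated in the orange stand at (460,147). Now I'll grip the blue tube.

>>> servo_tool(
  increments=[
    [[0.005,0,-0.2,0,0,0,0],[0.005,0,-0.4,0,0,0,0],[0.005,0,-0.58,0,0,0,0],[0.005,0,-0.66,0,0,0,0.3],[0.005,0,-0.66,0,0,0,0.3],[0.005,0,-0.66,0,0,0,1],[0.005,0,-0.66,0,0,0,1],[0.005,0,-0.66,0,0,0,1],[0.005,0,-0.66,0,0,0,1],[0.005,0,-0.5,0,0,0,1],[0.005,0,-0.3,0,0,0,1],[0.005,0,-0.1,0,0,0,1],[0.005,0,0,0,0,0,1],[0.005,0,0,0,0,0,1],[0.005,0,0,0,0,0,1]],
  ],
)

```text
clock: 15.95
tcp_pos: [0.4741, -0.0113, 0.2127]
tcp_rot: [0.0, 0.147, 0.989, -0.0]
wrist_force: [-0.5, -0.5, 0.2]
grip_width: 0.218
gripper_force: 15.0
```

```bash
python3 - <<'E'
from h import *
s,p=wrist(['tube_blue'],'w5.png')
for c in [(280,188)]:print(ray(s,p,c,.05))
E
```

```text
t 15.95 tcp [ 0.4741 -0.0113  0.2127] q [ 0.     0.147  0.989 -0.   ] w 0.218 F [-0.5 -0.5  0.2] g 15.000004470348358
tube_blue tip_of [([0.4748, -0.0089, 0.1346], 0.7)]
tube_blue spot_in [([0.4704, -0.0108, 0.2311], 0.95)]
[ 0.4713 -0.011   0.05  ]
```

View pics/w5.png

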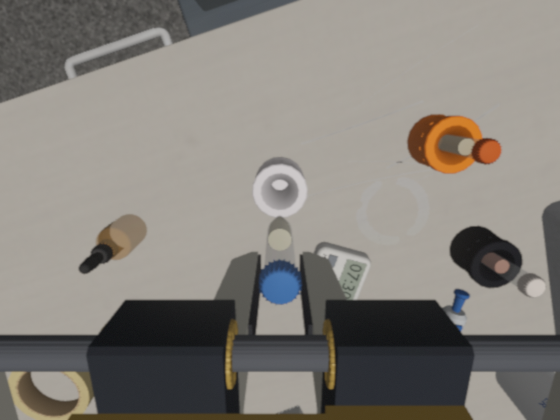

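The blue tube is held straight with its cap at (280,283). On to the blue stand.

>>> servo_tool(
  increments=[
    [[0.16,-0.2,0,0,0,0,1],[0.32,-0.4,0,0,0,0,1],[0.48,-0.6,0,0,0,0,1],[0.64,-0.8,0,0,0,0,1],[0.72,-0.885,0,0,0,0,1],[0.72,-0.885,0,0,0,0,1],[0.72,-0.885,0,0,0,0,1],[0.72,-0.885,-0.15,0,0,0,1],[0.72,-0.885,-0.3,0,0,0,1],[0.72,-0.885,-0.4,0,0,0,1],[0.72,-0.885,-0.5,0,0,0,1],[0.72,-0.885,-0.6,0,0,0,1],[0.72,-0.885,-0.65,0,0,0,1],[0.72,-0.885,-0.65,0,0,0,1],[0.72,-0.885,-0.65,0,0,0,1]],
  ],
)

```text
clock: 17.6
tcp_pos: [0.6176, -0.1874, 0.083]
tcp_rot: [-0.0, 0.147, 0.989, 0.0]
wrist_force: [-0.4, 0.6, -0.5]
grip_width: 0.213
gripper_force: 15.0
```

Release, rise, and head for the spare, where the white tube was released at TCP (0.611, 0.181).

>>> servo_tool(
  increments=[
    [[0,0,0,0,0,0,0],[0,0,0,0,0,0,0],[0,0,0,0,0,0,0],[0,0,0,0,0,0,0],[0,0,0.25,0,0,0,0],[0,0,0.5,0,0,0,0],[0,0,0.65,0,0,0,0],[0,0.25,0.65,0,0,0,0],[0,0.5,0.65,0,0,0,0],[0,0.75,0.65,0,0,0,0],[-0.03,0.92,0.65,0,0,0,0]],
  ],
)

```text
clock: 18.7
tcp_pos: [0.6118, -0.0012, 0.2128]
tcp_rot: [0.0, 0.147, 0.989, 0.0]
wrist_force: [0.6, 0.5, 0.5]
grip_width: 0.496
gripper_force: 0.0
```

>>> servo_tool(
  increments=[
    [[0,0.25,0,0,0,0,0],[0,0.5,0,0,0,0,0],[0,0.75,0,0,0,0,0],[0,0.925,0,0,0,0,0],[0,0.925,0,0,0,0,0],[0,0.925,0,0,0,0,0]],
  ],
)

```text
clock: 19.3
tcp_pos: [0.6117, 0.1813, 0.2124]
tcp_rot: [-0.0, 0.146, 0.989, -0.0]
wrist_force: [0.8, -0.4, 0.2]
grip_width: 0.502
gripper_force: 0.0
```

```bash
python3 - <<'E'
from h import *
s,p=wrist(['tube_white','stand_spare'],'w6.png')
print(proj(s,p,[.612,.181,.106]),proj(s,p,[.612,.181,.05]))
q=imaging.camera('side');cv2.imwrite('pics/s6.png',q['color'])
print(imaging.tip_of('tube_blue',q)[:2])
E
```

```text
t 19.3 tcp [0.6117 0.1813 0.2124] q [-0.     0.146  0.989 -0.   ] w 0.502 F [ 0.8 -0.4  0.2] g 0.0
tube_white tip_of [([0.6167, 0.1824, 0.0047], 0.77)]
tube_white spot_in [([0.6061, 0.1845, 0.1059], 0.97)]
stand_spare tip_of [([0.6142, 0.1763, 0.0006], 0.89), ([0.4772, 0.1537, 0.0014], 0.2)]
stand_spare spot_in [([0.6064, 0.1788, 0.0511], 0.78)]
[280.4 208.1] [280.5 191.4]
[{'position': [0.6158, -0.1864, 0.0027], 'conf': 0.81}]
```

View pics/w6.png

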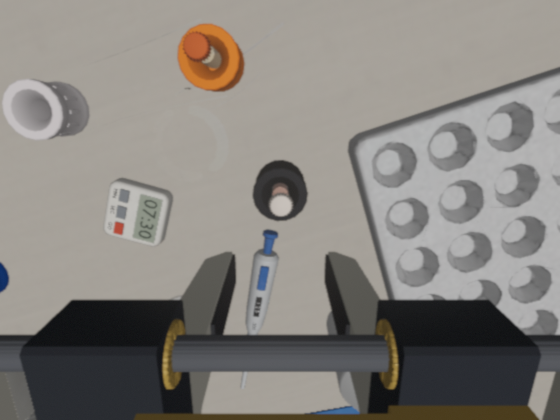

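White cap at (281,203) and black rim at (279,190), so the tube sits about 3 mm nearer in x. Grip and lift.

>>> servo_tool(
  increments=[
    [[-0.015,0,-0.2,0,0,0,0],[-0.015,0,-0.4,0,0,0,0],[-0.015,0,-0.58,0,0,0,0],[-0.015,0,-0.66,0,0,0,0.3],[-0.015,0,-0.66,0,0,0,0.3],[-0.015,0,-0.66,0,0,0,1],[-0.015,0,-0.66,0,0,0,1],[-0.015,0,-0.66,0,0,0,1],[-0.015,0,-0.66,0,0,0,1],[-0.015,0,-0.5,0,0,0,1],[-0.015,0,-0.3,0,0,0,1],[-0.015,0,-0.1,0,0,0,1],[-0.015,0,0,0,0,0,1],[-0.015,0,0,0,0,0,1],[-0.015,0,0,0,0,0,1]],
  ],
)

```text
clock: 21.15
tcp_pos: [0.6091, 0.1808, 0.2129]
tcp_rot: [0.0, 0.147, 0.989, 0.0]
wrist_force: [-0.5, 0.2, -0.4]
grip_width: 0.215
gripper_force: 15.0
```

```bash
python3 - <<'E'
from h import *
wrist(['tube_white'],'w7.png')
E
```

```text
t 21.15 tcp [0.6091 0.1808 0.2129] q [0.    0.147 0.989 0.   ] w 0.215 F [-0.5  0.2 -0.4] g 14.999982118606567
tube_white tip_of [([0.6158, 0.1809, 0.1359], 0.98)]
tube_white spot_in [([0.6061, 0.183, 0.2305], 0.63)]
```

The foot seems to lean about 4 mm in +x, so I'll bias the target by about 3 mm.

>>> servo_tool(
  increments=[
    [[-0.15,-0.2,0,0,0,0,1],[-0.3,-0.4,0,0,0,0,1],[-0.45,-0.6,0,0,0,0,1],[-0.6,-0.8,0,0,0,0,1],[-0.695,-0.96,0,0,0,0,1],[-0.695,-0.96,0,0,0,0,1],[-0.695,-0.96,0,0,0,0,1],[-0.695,-0.96,-0.15,0,0,0,1],[-0.695,-0.96,-0.3,0,0,0,1],[-0.695,-0.96,-0.4,0,0,0,1],[-0.69,-0.96,-0.5,0,0,0,1],[-0.685,-0.96,-0.6,0,0,0,1],[-0.68,-0.96,-0.65,0,0,0,1],[-0.68,-0.96,-0.65,0,0,0,1],[-0.68,-0.96,-0.65,0,0,0,1]],
  ],
)

```text
clock: 22.8
tcp_pos: [0.473, -0.0104, 0.0823]
tcp_rot: [-0.0, 0.147, 0.989, 0.0]
wrist_force: [-0.0, 0.3, 0.0]
grip_width: 0.215
gripper_force: 15.0
```

>>> servo_tool(
  increments=[
    [[0,0,0,0,0,0,0],[0,0,0,0,0,0,0],[0,0,0,0,0,0,0],[0,0,0,0,0,0,0],[0,0,0.25,0,0,0,0],[0,0,0.5,0,0,0,0],[0,0,0.75,0,0,0,0],[0,0,0.8,0,0,0,0],[-0.25,0.2,0.8,0,0,0,0],[-0.4,0.4,0.8,0,0,0,0],[-0.4,0.4,0.8,0,0,0,0],[-0.4,0.4,0.8,0,0,0,0]],
  ],
)

```text
clock: 24.0
tcp_pos: [0.3922, 0.0699, 0.2426]
tcp_rot: [0.0, 0.146, 0.989, 0.0]
wrist_force: [-0.1, -0.7, 0.5]
grip_width: 0.501
gripper_force: 0.0
```

```bash
python3 - <<'E'
from h import *
state()
q=imaging.camera('side');cv2.imwrite('pics/s8.png',cv2.resize(q['color'][100:320,140:430],None,fx=2.5,fy=2.5))
for n in ['tube_white','tube_blue','tube_orange','stand_white','lab_timer','bottle']:print(n,[(np.round(d['position'],3),round(d['conf'],2)) for d in imaging.tip_of(n,q)[:2]])
E
```

```text
t 24.0 tcp [0.3922 0.0699 0.2426] q [0.    0.146 0.989 0.   ] w 0.501 F [-0.1 -0.7  0.5] g 0.0
tube_white [(array([ 0.475, -0.01 ,  0.004]), 0.62)]
tube_blue [(array([ 0.615, -0.188,  0.005]), 0.66), (array([ 0.475, -0.191, -0.006]), 0.22)]
tube_orange [(array([0.481, 0.156, 0.002]), 0.46)]
stand_white [(array([ 0.473, -0.009,  0.   ]), 0.76), (array([0.614, 0.186, 0.001]), 0.43)]
lab_timer [(array([ 0.6  ,  0.023, -0.001]), 0.93)]
bottle [(array([ 0.473, -0.191, -0.001]), 0.6)]
```

View pics/s8.png

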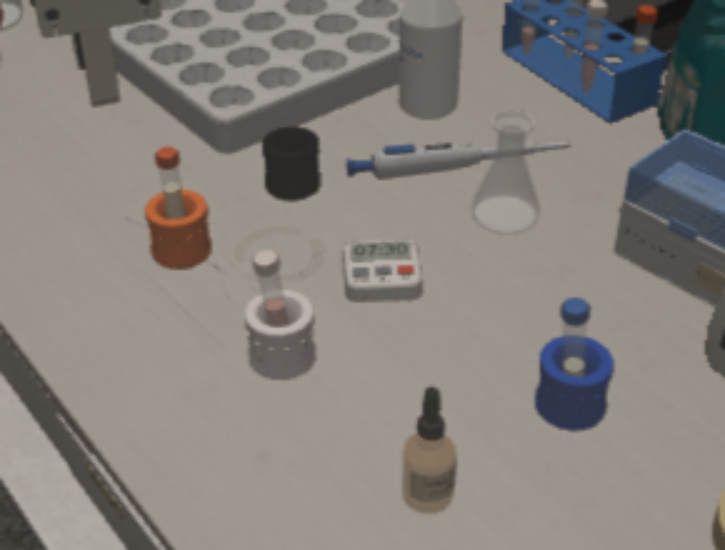

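All three tubes are seated in their own colours: orange (178,205), white (272,290), blue (574,340). The black stand at (291,165) is empty, and the timer and bottle haven't moved.

```bash
python3 -c "
from plant import ctrl
print(ctrl.hand_in())"
```

```text
the job is handed in; nothing more can be done
None
```

I handed the job in at about 24 s on the robot clock: the last side view shows each tube down in its own colour's stand (the white one leaning slightly), the black stand empty, and the timer and bottle not visibly moved; no verdict was returned.

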